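Stack the hub spacers on a bicycle axle and press them home

ROBOT

A 6-joint arm with a two-finger parallel gripper is mounted at the origin on the work surface. World frame = base frame: x ahead of the robot, y to its left, z up, the work surface at z = 0. Lengths are in m, angles in rad, forces in N, time in s.
With the tool pointing down it reaches from about 0.35 to 0.775 m from the base axis. Payload 5.5 kg.
Tool frame: the origin (TCP) lies at the very end of the fingers, on their centre line; the grasp point (between the pads) lies 19 mm behind it; z points along the fingers, y is the line along which they close (so a half turn about z gives the same grasp; the last joint's range is limited). The gripper opens to 85 mm and grips with 20 to 120 N. Pads are 22 mm wide; open, the fingers measure 114 mm over their backs; the gripper's body (76 mm by 85 mm) begins 54 mm behind the grasp point. The pads swing forward as they close: fully open they stand 13 mm farther back than shut.
Start: joints at [1.096, 0.313, 0.046, 1.304, 0, 1.431], TCP at [0.189, 0.543, 0.231] pointing down, gripper open.
Joint ranges: [-2.76, 2.76], [-0.86, 1.69], [-1.03, 1.26], [-2.2, 2.34], [-1.47, 1.5], [-3.14, 3.14]. Speed limits (rad/s): [2.57, 2.57, 3.14, 3.14, 3.14, 3.14].

INTERFACE

Orientations are given as a unit quaternion [w, x, y, z].
In Python, from workcell import env, cams, ticket, spotter gives the robot as it stands.
- The arm moves only by the tool jog_arm, never from a script. Its argument "increments" is a list that holds one entry, the list of rows, each a list of 7 numbers: the shift along the tool's x, y, z in units of 0.25 m (1.0 is 0.25 m), then the turn, a rotation vector about the tool's x, y, z in units of 180 degrees (1.0 is 180 degrees), then the closure in counts, from 0 (fully open) to 255 (shut). A call has 1 to 20 rows; each row shifts and turns the commanded pose from where the row before left it, along the tool's axes as they then stand; what a row does not reach is not made up. A row lasts 1/10 s, in which the tool goes at most 50 mm and 8.59 degrees, less where a joint would pass 70% of its speed; a pose out of reach is approached as far as the arm can. A call with a number of a shift or a turn outside -1 to 1 is refused whole. A call with a gripper value outside its range is refused whole. The fingers move at their own pace and stop on an object; "force" is the grip in N (left out, the last holds). Time passes only in rows, so rows that do not move let the fingers close. It gives the time, the measured TCP pose, the force, the opening and the grip force at its end, in the units of the state.
- env.get_state(): the state, without advancing time (a new reading comes with each control period).
- cams.read_camera(name): name is "scene" or "top" or "wrist"; returns a dict with "pixels" (420x560x3 uint8, red, green, blue), "fx", "fy", "cx", "cy" (pixels), "xyz" and "attitude" of the camera in the world; the wrist camera has in their place "mount" (4x4, takes a point from camera to tool coordinates, whose origin is the TCP and whose axes are the flange's). Camera axes: x right, y down, z forward; pixel columns grow to the right and rows downward; lengths in m; the calibration is good to about 2 mm. A picture is of the moment at which its call begins: read the wrist's pose just before it. There is no depth.
- ticket.hand_in(): hands the job in; it is judged then, once.
Trained networks look in the newest picture that a camera, given by its name, has taken for a name from the list of things; names that differ only in an ending like _2 or _b are one class to them, and where a whole thing is asked for, a point or a joint stands for the part that bears it (a point fixed in the world has none). Each returns a list of dicts, best first, with "conf" (0 to 1); they miss things now and then, are a little off and sometimes report something else, mostly with a low value. They report only what shows in the picture. A call takes as long as a camera call. They do not tell look-alikes from the thing itself.
- spotter.find_in(target, camera): "uv" ([column, row] in pixels, amid what is visible of it).
- spotter.cut_out(target, camera): "region" (420x560 bool, what is visible of it) and "uv" ([column, row] in pixels, amid what is visible of it).
- spotter.landmark_of(target, camera): "uv" ([column, row] in pixels: a listed point, or the origin of a listed thing).
The state is a dict: "clock": time; "joint_pos": joint angles; "qvel": joint speeds; "tau": joint torques, N m; "tcp_pos": TCP position; "orientation": TCP orientation; "wrist_force": force on the tool from outside, world axes, zero at the start; "ft_torque": the same for the moment, N m; "finger_gap": finger opening in m; "grip_force": force on a finger pad.
Only numpy, scipy, OpenCV 4.12 (cv2) and the standard library are available. Lean on these libraries where they do the work, as an engineer would, in place of code of your own. Each camera call takes 0.05 s, during which the arm holds its last target. There are 200 camera calls.

TASK

A bicycle axle stands upright in its holder on the garage bench, with a stiff rubber seal stuck part-way down it. Thread the wide spacer ring onto the axle, then the narrow collar on top of it, and then press the whole stack, seal and all, fully home against the foot of the holder, leaving it free. Do not knock over the spray can or the jar.

Things in the scene. Friction and masses are not known exactly. Their poses are not given: they have to be found in the camera images.
- axle_foot (a point): the foot of the axle, on its axis, at the top of the round grey holder (holder 100 mm across and 18 mm high, fixed to the bench); z up. The bright steel axle rises from here, 20 mm in diameter and 108 mm long, tapering over its top 7 mm to 8 mm
- axle_tip (a point): the top end of that axle, on its axis, 108 mm above its foot
- seal (a joint): height (m) of the underside of the black rubber seal, a disc 46 mm across and 8 mm thick round the axle, above the axle foot: 0 is fully home. It starts 25 to 40 mm up. It slides down when pressed with about 10 N and stays where it is left; the weight of the rings does not move it
- seal_top (a point): centre of the seal's upper face, on the axle's axis, 8 mm above its underside; moves with the seal
- spacer_mid (a point): centre (half-way up) of the wide spacer: a plain aluminium ring 56 mm across, 24 mm high, with a 23 mm bore, lying flat on the bench; z along its bore, either way up will do
- collar_mid (a point): centre (half-way up) of the narrow collar: a plain aluminium ring 36 mm across, 28 mm high, with a 23 mm bore, standing on the bench with its bore upright; z along its bore, either way up will do
- can_mid (a point): centre of the upright spray can, a bystander, 50 mm in diameter and 110 mm tall; z up
- jar_mid (a point): centre of the upright jar, a bystander, 54 mm in diameter and 75 mm tall; z up
Mind the look-alikes: they are no part of the job. What is shaped like the part that bears collar_mid but red is not meant. What is shaped like the part that bears jar_mid but green is not meant.

How it is judged:
On the way, in this order (a step that is already met when the one before it is completed fails the run):
1. the wide spacer is threaded on the axle (horizontal distance between spacer_mid and axle_foot below 0.003 m and z of spacer_mid in the frame of axle_foot between 0.005 and 0.095 m and angle between the z axis of spacer_mid and the z axis of axle_foot, either way round below 0.08 rad), for 0.1 s.
2. the narrow collar is threaded on the axle above the spacer (horizontal distance between each of collar_mid, spacer_mid and axle_foot below 0.003 m and z of collar_mid in the frame of axle_foot between 0.03 and 0.108 m and angle between the z axis of each of collar_mid, spacer_mid and the z axis of axle_foot, either way round below 0.08 rad and z of spacer_mid in the frame of axle_foot between 0.005 and 0.08 m), for 0.1 s.
At the end, for the whole second after the job is handed in: Seal within 3 mm of the axle foot; wide spacer on it, narrow collar on the spacer, both within 3 mm of the axle's axis and 0.08 rad of square, centres 17 to 23.5 mm (spacer) and 43 to 49.5 mm (collar) above the axle foot; spray can and jar within 0.4 rad of upright (value of joint seal below 0.003 m and horizontal distance between each of spacer_mid, collar_mid and axle_foot below 0.003 m and z of spacer_mid in the frame of axle_foot between 0.017 and 0.0235 m and angle between the z axis of each of spacer_mid, collar_mid and the z axis of axle_foot, either way round below 0.08 rad and z of collar_mid in the frame of axle_foot between 0.043 and 0.0495 m and angle between each of can_mid, jar_mid's own z axis and vertical below 0.4 rad); the robot touches nothing.
It fails at once if the spray can or the jar is knocked over (angle between any of can_mid, jar_mid's own z axis and vertical above 0.6 rad).
It also fails if it takes over 70 s, if anything falls off the work surface, if the arm or the gripper's body presses on something with over 40 N, if the wrist force passes 120 N, or if a joint passes its speed limit or range.

## Working session

There is one attempt and no reset: what is moved stays moved. The work goes in short steps, Python scripts to look and compute and a tool call to move; the robot and the scene stay as the last step left them, time stands still between calls to the robot, and variables do not carry over. Pictures are saved under pics/ and viewed, at most 10 in all, crops included, and the job is handed in when it is done.

Besides the shell and the picture viewer there is one more tool, called by a JSON object that holds its "op" and its "data", one argument or row to a line. jog_arm: Moves the arm, as the interface text tells. Shifts and turns lie within -1 to 1; 1 stands for 0.25 m of shift or 180 degrees of turn. Its arguments: {"type":"object","properties":{"increments":{"type":"array"},"force":{"type":"number"}},"required":["increments"]}

```bash
mkdir -p pics; ls; cat > h.py <<'E'
import numpy as np, cv2
from workcell import env, cams, ticket, spotter
from scipy.spatial.transform import Rotation as R
def rot(q): return R.from_quat([q[1],q[2],q[3],q[0]]).as_matrix()
def cam(name):
    s=env.get_state(); c=cams.read_camera(name)
    if 'mount' in c:
        T=np.eye(4); T[:3,:3]=rot(s['orientation']); T[:3,3]=s['tcp_pos']; T=T@np.array(c['mount'])
        c['P'],c['Rm']=T[:3,3],T[:3,:3]
    else:
        a=np.array(c['attitude']); c['P']=np.array(c['xyz']); c['Rm']=a if a.shape==(3,3) else rot(a)
    return c
def ray(c,uv):
    d=np.array([(uv[0]-c['cx'])/c['fx'],(uv[1]-c['cy'])/c['fy'],1]); return c['Rm']@d
def atz(c,uv,z):
    d=ray(c,uv); return c['P']+d*(z-c['P'][2])/d[2]
def proj(c,p):
    q=c['Rm'].T@(np.array(p)-c['P']); return np.array([c['fx']*q[0]/q[2]+c['cx'],c['fy']*q[1]/q[2]+c['cy']])
def save(c,n): cv2.imwrite('pics/'+n,c['pixels'][:,:,::-1])
E
python3 - <<'E'
from h import *
Z={'axle_foot':.018,'axle_tip':.126,'seal_top':.06,'spacer_mid':.012,'collar_mid':.014,'can_mid':.055,'jar_mid':.0375}
np.set_printoptions(precision=4,suppress=True)
print(env.get_state())
for n in ('top','scene'):
    c=cam(n); save(c,n+'.png'); print(n,c['P'],c['Rm'][:,2],c['fx'])
    for t,z in Z.items():
        for d in spotter.landmark_of(t,n): print(t,np.round(d['uv'],1),round(d['conf'],2),atz(c,d['uv'],z)[:2])
a,b=[cv2.imread(f'pics/{n}.png') for n in('top','scene')]
E
```

```text
pics
{'clock': 0.0, 'joint_pos': array([ 1.0964,  0.314 ,  0.045 ,  1.3036, -0.    ,  1.4312]), 'qvel': array([ 0.0001, -0.0023,  0.0013, -0.0008,  0.0027, -0.0001]), 'tau': array([ -0.0021, -48.0625,  29.8534,   0.0193,   0.    ,  -0.    ]), 'tcp_pos': array([0.1887, 0.5426, 0.2304]), 'orientation': array([-0.0003,  0.1666,  0.986 , -0.0009]), 'wrist_force': array([0.4495, 0.383 , 0.3018]), 'ft_torque': array([-0.0091, -0.0479,  0.0228]), 'grip_force': 0.0, 'finger_gap': 0.0853301906826564}
top [0.2927 0.0406 1.4086] [ 0.1827 -0.0033 -0.9832] 540.3464434413287
axle_foot [279.  196.2] 0.64 [0.5849 0.0515]
axle_tip [281.2 192.1] 0.92 [0.5725 0.0455]
axle_tip [281.8 194.7] 0.5 [0.566  0.0439]
seal_top [280.2 195.9] 0.49 [0.5769 0.0481]
spacer_mid [396.4 185.4] 0.85 [ 0.6209 -0.2594]
collar_mid [169.5 199.4] 0.65 [0.5721 0.3393]
collar_mid [193.5 172.7] 0.64 [0.6455 0.2796]
can_mid [370.  233.8] 0.61 [ 0.484  -0.1806]
jar_mid [223.4 236.6] 0.81 [0.4729 0.1914]
jar_mid [229.8 198.8] 0.75 [0.5717 0.1785]
scene [1.0249 0.273  0.7967] [-0.5538 -0.2757 -0.7857] 484.6239416258135
axle_foot [282.7 253.5] 0.97 [0.5762 0.0439]
axle_tip [284.5 218.9] 0.63 [0.5733 0.0472]
seal_top [287.7 244.8] 0.54 [0.5795 0.0562]
spacer_mid [136.  214.7] 0.79 [ 0.6185 -0.2697]
collar_mid [387.9 333.1] 0.88 [0.6406 0.2754]
collar_mid [283.4 220.4] 0.68 [0.5022 0.0091]
collar_mid [434.9 319.1] 0.58 [0.5804 0.3407]
can_mid [207.1 169.9] 0.65 [ 0.4806 -0.1778]
jar_mid [376.7 236.9] 0.97 [0.4761 0.1943]
jar_mid [348.9 273.9] 0.97 [0.5748 0.1762]
```

View pics/top.png

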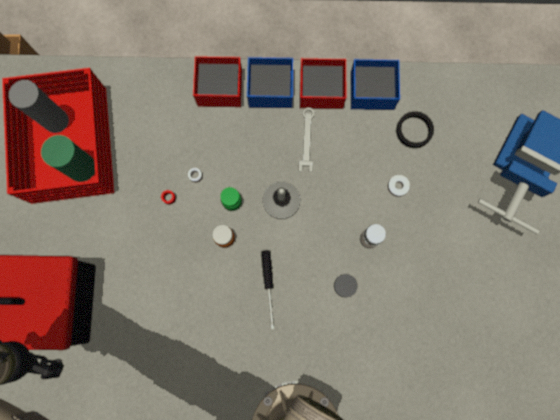

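View pics/scene.png

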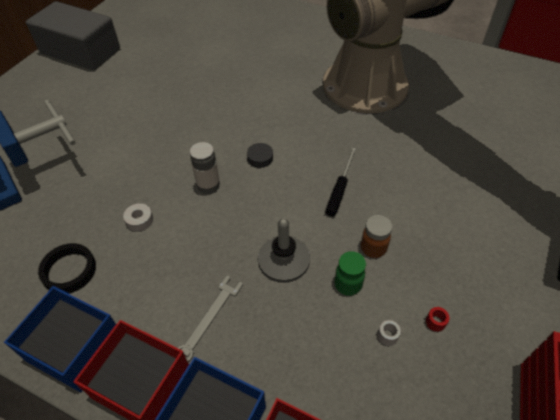

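The top view shows the axle at (281,196), the spacer at (399,185), the white collar at (194,173) and the red look-alike at (168,197). The green jar is at (230,198), the brown jar at (223,236) and the can at (375,235). The scene view agrees with this. I'll align the tool with the world axes and hover near the axle.

{"op": "jog_arm", "data": {
  "increments": [
    [[0,0,0,0,0,-0.0355,0],[0,0,0,0,0,-0.0355,0],[0,0,0,0,0,-0.0355,0],[-0.118,-0.153,0,0,0,0,0],[-0.118,-0.153,0,0,0,0,0],[-0.118,-0.153,0,0,0,0,0],[-0.118,-0.153,0,0,0,0,0],[-0.118,-0.153,0,0,0,0,0],[-0.118,-0.153,0,0,0,0,0],[-0.118,-0.153,0,0,0,0,0],[-0.118,-0.153,0,0,0,0,0],[-0.118,-0.153,0,0,0,0,0],[-0.118,-0.153,0,0,0,0,0],[-0.118,-0.153,0,0,0,0,0],[-0.118,-0.153,0,0,0,0,0],[-0.118,-0.153,0,0,0,0,0],[0,0,0,0,0,0,0]]
  ]
}}

```text
clock: 2.5
tcp_pos: [0.5757, 0.0409, 0.2305]
orientation: [0.001, 0.003, 1.0, -0.001]
wrist_force: [-0.9, 0.1, -0.1]
finger_gap: 0.0856
grip_force: 0.0
```

```bash
python3 - <<'E'
from h import *
np.set_printoptions(precision=4,suppress=True)
c=cam('wrist'); save(c,'w1.png'); s=env.get_state()
print(np.array(c['mount']),c['fx'],c['P'],s['tcp_pos'],s['orientation'],s['joint_pos'])
for t,z in {'axle_foot':.018,'axle_tip':.126,'seal_top':.055,'jar_mid':.0375}.items():
    for d in spotter.landmark_of(t,'wrist'): print(t,np.round(d['uv'],1),round(d['conf'],2),atz(c,d['uv'],z)[:2])
E
```

```text
[[ 0.0005 -0.9492 -0.3147  0.081 ]
 [ 1.      0.0008 -0.0007 -0.0002]
 [ 0.0009 -0.3147  0.9492 -0.1424]
 [ 0.      0.      0.      1.    ]] 355.17333348407317 [0.4945 0.0415 0.3728] [0.5738 0.0431 0.2306] [-0.0002  0.0024  1.      0.    ] [-0.0644  0.3144  0.0459  1.3026  0.     -0.0596]
axle_foot [284.6 178.8] 0.59 [0.5748 0.0443]
axle_foot [ 9.3 75. ] 0.35 [ 0.4746 -0.2123]
axle_tip [283.4 213.3] 0.8 [0.5761 0.0425]
seal_top [284.2 188.2] 0.63 [0.5752 0.0436]
jar_mid [449.6  68.4] 0.79 [0.4727 0.1886]
jar_mid [421.4 176.6] 0.79 [0.5689 0.1755]
```

View pics/w1.png

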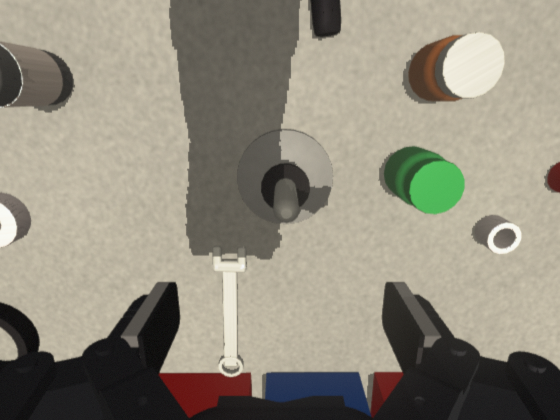

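The wrist view shows the holder centred near (285,178) with the axle tip near (286,213). Both give an axle position of about (0.575, 0.044). Next I'll move above the spacer.

{"op": "jog_arm", "data": {
  "increments": [
    [[-0.026,-0.174,0,0,0,0,0],[-0.026,-0.174,0,0,0,0,0],[-0.026,-0.174,0,0,0,0,0],[-0.026,-0.174,0,0,0,0,0],[-0.026,-0.174,0,0,0,0,0],[-0.026,-0.174,0,0,0,0,0],[-0.026,-0.174,0,0,0,0,0],[0,0,0,0,0,0,0],[0,0,0,0,0,0,0]]
  ]
}}

```text
clock: 3.65
tcp_pos: [0.6176, -0.2582, 0.231]
orientation: [-0.0, 0.0, 1.0, 0.0]
wrist_force: [-0.3, -0.0, -0.2]
finger_gap: 0.0855
grip_force: 0.0
```

```bash
cat >> h.py <<'E'
def fit(c,circ,xy0,rng=.010,step=.0005):
    """centre (x,y) of vertical stack of circles [(r,z)] maximising edge strength across their projected outlines"""
    g=cv2.GaussianBlur(cv2.cvtColor(c['pixels'],cv2.COLOR_RGB2GRAY),(0,0),.8).astype(np.float32)
    gx,gy=cv2.Sobel(g,cv2.CV_32F,1,0),cv2.Sobel(g,cv2.CV_32F,0,1)
    th=np.linspace(0,2*np.pi,120,endpoint=False); best=[]
    for dx in np.arange(-rng,rng+1e-9,step):
        for dy in np.arange(-rng,rng+1e-9,step):
            sc=0
            for r,z in circ:
                P=np.stack([xy0[0]+dx+r*np.cos(th),xy0[1]+dy+r*np.sin(th),0*th+z],1)
                q=(P-c['P'])@c['Rm']; u=np.stack([c['fx']*q[:,0]/q[:,2]+c['cx'],c['fy']*q[:,1]/q[:,2]+c['cy']],1).astype(np.float32)
                t=np.roll(u,-1,0)-np.roll(u,1,0); n=np.stack([t[:,1],-t[:,0]],1); n/=np.linalg.norm(n,axis=1,keepdims=True)
                a=cv2.remap(gx,u[:,:1],u[:,1:],1)[:,0]; b=cv2.remap(gy,u[:,:1],u[:,1:],1)[:,0]
                sc+=np.mean(np.minimum(np.abs(a*n[:,0]+b*n[:,1]),120))
            best.append((sc,xy0[0]+dx,xy0[1]+dy))
    best.sort(reverse=True); w=np.array(best[:5]); return np.round(np.average(w[:,1:],axis=0,weights=w[:,0]),4),round(w[0,0],1),round(float(np.median([b[0] for b in best])),1)
E
python3 - <<'E'
from h import *
np.set_printoptions(precision=4,suppress=True)
c=cam('wrist'); save(c,'w2.png'); s=env.get_state(); print(s['tcp_pos'],s['orientation'])
for d in spotter.landmark_of('spacer_mid','wrist'): print(d['uv'],d['conf'],atz(c,d['uv'],.012))
d=spotter.landmark_of('spacer_mid','wrist'); x0=atz(c,d[0]['uv'],.012)[:2] if d else [.62,-.262]
print('spacer',fit(c,[(.028,.024),(.0115,.024)],x0))
# axle from w1
w=dict(c); w['pixels']=cv2.imread('pics/w1.png')[:,:,::-1].copy(); w['P']=np.array([.4945,.0415,.3728])
q=[-.0002,.0024,1,0]; w['Rm']=rot(q)@np.array(c['mount'])[:3,:3]
w['P']=np.array([.5738,.0431,.2306])+rot(q)@np.array(c['mount'])[:3,3]
print(w['P'],'holder',fit(w,[(.05,.018)],[.575,.044]),'tip',fit(w,[(.004,.126),(.01,.119)],[.575,.044]))
E
```

```text
[ 0.6176 -0.2572  0.2313] [-0.0002 -0.0005  1.      0.0004]
[270.2, 181.2] 0.89 [ 0.6202 -0.2693  0.012 ]
spacer (array([ 0.6186, -0.2651]), np.float64(224.2), 40.0)
[0.4928 0.0433 0.373 ] holder (array([0.5717, 0.0466]), np.float64(60.3), 16.2) tip (array([0.5739, 0.0468]), np.float64(123.9), 50.3)
```

View pics/w2.png

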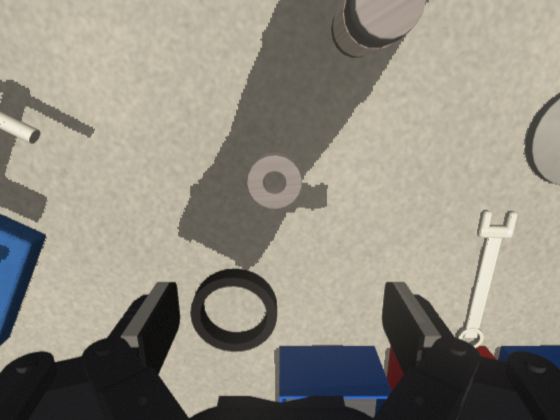

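The spacer shows at (274,182), and the fit puts it at (0.6186, -0.265). I'll descend and grip.

{"op": "jog_arm", "data": {
  "increments": [
    [[-0.004,-0.03,0,0,0,0,0],[0,0,0.16,0,0,0,0],[0,0,0.16,0,0,0,0],[0,0,0.16,0,0,0,0],[0,0,0.16,0,0,0,0],[0,0,0.16,0,0,0,0],[0,0,0.08,0,0,0,0],[0,0,0.03,0,0,0,0],[0,0,0,0,0,0,0],[0,0,0,0,0,0,255],[0,0,0,0,0,0,255],[0,0,0,0,0,0,255],[0,0,0,0,0,0,255],[0,0,0,0,0,0,255],[0,0,0,0,0,0,255],[0,0,0,0,0,0,255],[0,0,0,0,0,0,255]]
  ],
  "force": 50
}}

```text
clock: 5.5
tcp_pos: [0.6204, -0.2669, 0.0067]
orientation: [0.002, 0.0, 1.0, -0.001]
wrist_force: [-0.6, 0.4, 5.3]
finger_gap: 0.0544
grip_force: 52.1
```

{"op": "jog_arm", "data": {
  "increments": [
    [[0,0,-0.1,0,0,0,255],[0,0,-0.16,0,0,0,255],[0,0,-0.16,0,0,0,255],[0,0,-0.16,0,0,0,255],[0,0,-0.16,0,0,0,255],[0,0,-0.16,0,0,0,255],[0.0255,0.178,0,0,0,0,255],[0.0255,0.178,0,0,0,0,255],[0.0255,0.178,0,0,0,0,255],[0.0255,0.178,0,0,0,0,255],[0.0255,0.178,0,0,0,0,255],[0.0255,0.178,0,0,0,0,255],[0.0255,0.178,0,0,0,0,255],[0,0,0,0,0,0,255],[0,0,0,0,0,0,255]]
  ]
}}

```text
clock: 7.0
tcp_pos: [0.5743, 0.0464, 0.23]
orientation: [0.001, -0.001, 1.0, -0.0]
wrist_force: [0.2, 0.0, -2.1]
finger_gap: 0.0546
grip_force: 53.4
```

```bash
python3 - <<'E'
from h import *
np.set_printoptions(precision=4,suppress=True)
S=[]
for i in range(3):
    c=cam('wrist'); s=env.get_state(); S.append(s['tcp_pos'])
    print('holder',fit(c,[(.05,.018)],[.574,.0465])[:2],'tip',fit(c,[(.004,.126),(.01,.119)],[.574,.0465])[:2], 'foot/tip nets',*[atz(c,d['uv'],z)[:2] for t,z in (('axle_foot',.018),('axle_tip',.126)) for d in spotter.landmark_of(t,'wrist')[:1]])
save(c,'w3.png'); m=np.mean(S,0); print(m,np.std(S,0))
for dz in (.019,-.005): 
    print('held ring outer top/bottom fit',dz,fit(c,[(.028,m[2]+dz),(.0115,m[2]+dz)],m[:2]) )
E
```

```text
holder (array([0.574, 0.044]), np.float64(52.8)) tip (array([0.5733, 0.0468]), np.float64(102.7)) foot/tip nets [0.5736 0.0417] [0.5785 0.0424]
holder (array([0.574, 0.044]), np.float64(52.3)) tip (array([0.5754, 0.0443]), np.float64(104.2)) foot/tip nets [0.5739 0.0413] [0.5766 0.0439]
holder (array([0.574, 0.044]), np.float64(51.2)) tip (array([0.5756, 0.0443]), np.float64(100.5)) foot/tip nets [0.5755 0.043 ] [0.5768 0.0453]
[0.5745 0.0445 0.2292] [0.0001 0.0006 0.0004]
held ring outer top/bottom fit 0.019 (array([0.5714, 0.0437]), np.float64(126.6), 34.8)
held ring outer top/bottom fit -0.005 (array([0.5728, 0.0434]), np.float64(88.1), 33.6)
```

View pics/w3.png

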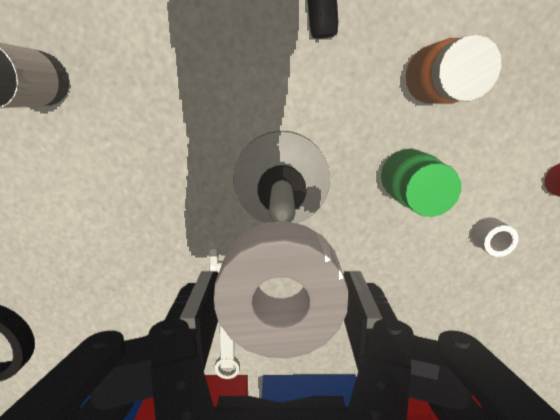

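Hovering above the axle, the wrist view shows the tip at (282,213), the holder centre at (282,178) and the held ring centred near (281,295). The axle sits about 1 mm in +x and 0.5 mm in +y of the ring. I'll correct for that and lower gently onto the taper.

{"op": "jog_arm", "data": {
  "increments": [
    [[-0.004,0.002,0.093,0,0,0,255],[0,0,0.093,0,0,0,255],[0,0,0.093,0,0,0,255],[0,0,0.093,0,0,0,255],[0,0,0.016,0,0,0,255],[0,0,0.016,0,0,0,255],[0,0,0.016,0,0,0,255],[0,0,0.016,0,0,0,255],[0,0,0,0,0,0,255]]
  ],
  "force": 50
}}

```text
clock: 8.35
tcp_pos: [0.5758, 0.0457, 0.1202]
orientation: [0.001, 0.0, 1.0, -0.0]
wrist_force: [1.6, -0.7, -2.4]
finger_gap: 0.0545
grip_force: 53.4
```

{"op": "jog_arm", "data": {
  "increments": [
    [[0,0,0.028,0,0,0,255],[0,0,0.028,0,0,0,255],[0,0,0.028,0,0,0,255],[0,0,0.028,0,0,0,255],[0,0,0.028,0,0,0,255],[0,0,0.028,0,0,0,255],[0,0,0,0,0,0,255]]
  ]
}}

```text
clock: 9.05
tcp_pos: [0.5757, 0.0455, 0.0768]
orientation: [0.0, 0.0, 1.0, -0.0]
wrist_force: [4.5, -2.1, -5.4]
finger_gap: 0.0547
grip_force: 53.4
```

{"op": "jog_arm", "data": {
  "increments": [
    [[-0.004,-0.002,0.008,0,0,0,255],[0,0,0.008,0,0,0,255],[0,0,0.008,0,0,0,255],[0,0,0,0,0,0,255]]
  ]
}}

```text
clock: 9.45
tcp_pos: [0.5757, 0.0454, 0.0713]
orientation: [-0.001, 0.0, 1.0, 0.0]
wrist_force: [1.2, -0.7, -2.1]
finger_gap: 0.0543
grip_force: 53.6
```

{"op": "jog_arm", "data": {
  "increments": [
    [[0,0,0.012,0,0,0,255],[0,0,0.012,0,0,0,255],[0,0,0.012,0,0,0,255],[0,0,0.012,0,0,0,255],[0,0,0,0,0,0,255]]
  ]
}}

```text
clock: 9.95
tcp_pos: [0.5759, 0.0454, 0.0594]
orientation: [-0.0, 0.0, 1.0, 0.0]
wrist_force: [0.4, -0.9, -1.5]
finger_gap: 0.0539
grip_force: 53.7
```

{"op": "jog_arm", "data": {
  "increments": [
    [[0,0,0.008,0,0,0,255],[0,0,0.008,0,0,0,255],[0,0,0.008,0,0,0,255],[0,0,0,0,0,0,255]]
  ]
}}

```text
clock: 10.35
tcp_pos: [0.5761, 0.0453, 0.0545]
orientation: [0.0, 0.0, 1.0, 0.0]
wrist_force: [-2.4, 0.3, 4.7]
finger_gap: 0.0541
grip_force: 54.3
```

{"op": "jog_arm", "data": {
  "increments": [
    [[0,0,0,0,0,0,0],[0,0,0,0,0,0,0],[0,0,0,0,0,0,0],[0,0,0,0,0,0,0],[0,0,0,0,0,0,0],[0,0,-0.1,0,0,0,0],[0,0,-0.15,0,0,0,0],[0,0,-0.15,0,0,0,0],[0,0,-0.15,0,0,0,0],[0,0,-0.15,0,0,0,0],[-0.0535,0.186,0,0,0,0,0],[-0.0535,0.186,0,0,0,0,0],[-0.0535,0.186,0,0,0,0,0],[-0.0535,0.186,0,0,0,0,0],[-0.0535,0.186,0,0,0,0,0],[0,0,0,0,0,0,0],[0,0,0,0,0,0,0]]
  ]
}}

```text
clock: 12.05
tcp_pos: [0.6428, 0.279, 0.2274]
orientation: [-0.001, -0.001, 1.0, -0.0]
wrist_force: [-0.8, 0.3, -0.1]
finger_gap: 0.0855
grip_force: 0.0
```

```bash
python3 - <<'E'
from h import *
np.set_printoptions(precision=4,suppress=True)
for i in range(2):
    c=cam('wrist'); s=env.get_state(); L=spotter.landmark_of('collar_mid','wrist')
    for d in L:
        u,v=np.int_(d['uv']); x=atz(c,d['uv'],.014)
        print(s['tcp_pos'],np.round(d['uv']),round(d['conf'],2),x[:2],fit(c,[(.018,.028),(.0115,.028)],x[:2]))
save(c,'w4.png')
t=cam('scene'); p=cv2.resize(t['pixels'][150:310,190:420],None,fx=2.5,fy=2.5); cv2.imwrite('pics/both.png',np.vstack([cv2.resize(c['pixels'],(575,300)),cv2.resize(p,(575,299))])[:,:,::-1])
E
```

```text
[0.6428 0.2778 0.2281] [346. 117.] 0.8 [0.5799 0.3413] (array([0.5765, 0.3418]), np.float64(212.6), 98.9)
[0.6428 0.2778 0.2281] [276. 176.] 0.56 [0.6383 0.2735] (array([0.6371, 0.2739]), np.float64(234.9), 108.0)
[0.643  0.2765 0.229 ] [348. 116.] 0.81 [0.5803 0.3422] (array([0.5767, 0.3419]), np.float64(216.2), 95.4)
[0.643  0.2765 0.229 ] [281. 172.] 0.66 [0.6344 0.2771] (array([0.637 , 0.2739]), np.float64(231.5), 109.2)
[0.643  0.2765 0.229 ] [  3. 113.] 0.39 [0.5771 0.0071] (array([0.5776, 0.0146]), np.float64(61.4), 22.7)
```

View pics/both.png

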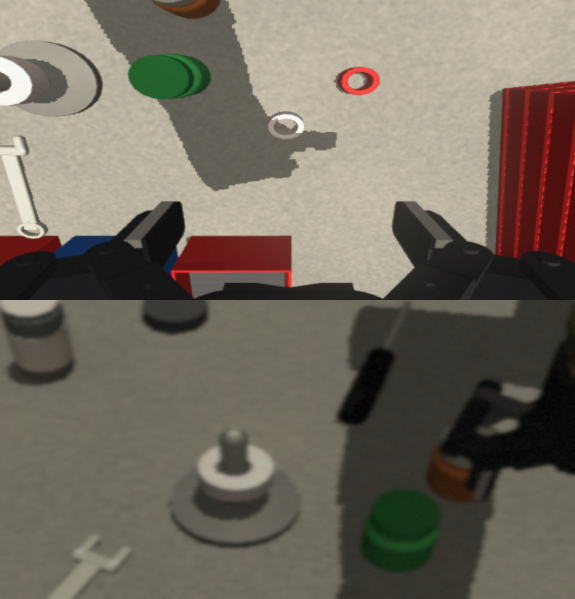

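The scene crop shows the spacer flat around the axle on the seal. In the wrist view the white collar is at about (280,176), fitted at (0.637, 0.274), and the red look-alike is well off at (348,116). I'll grip the collar.

{"op": "jog_arm", "data": {
  "increments": [
    [[0.024,-0.012,0,0,0,0,0],[0,0,0.16,0,0,0,0],[0,0,0.16,0,0,0,0],[0,0,0.16,0,0,0,0],[0,0,0.16,0,0,0,0],[0,0,0.16,0,0,0,0],[0,0,0.066,0,0,0,0],[0,0,0.02,0,0,0,0],[0,0,0,0,0,0,0],[0,0,0,0,0,0,255],[0,0,0,0,0,0,255],[0,0,0,0,0,0,255],[0,0,0,0,0,0,255],[0,0,0,0,0,0,255],[0,0,0,0,0,0,255],[0,0,0,0,0,0,255],[0,0,0,0,0,0,255],[0,0,0,0,0,0,255],[0,0,0,0,0,0,255]]
  ],
  "force": 60
}}

```text
clock: 14.2
tcp_pos: [0.6383, 0.2752, 0.0091]
orientation: [0.001, 0.0, 1.0, 0.0]
wrist_force: [-0.7, 0.2, 5.7]
finger_gap: 0.034
grip_force: 60.0
```

{"op": "jog_arm", "data": {
  "increments": [
    [[0,0,-0.09,0,0,0,255],[0,0,-0.16,0,0,0,255],[0,0,-0.16,0,0,0,255],[0,0,-0.16,0,0,0,255],[0,0,-0.16,0,0,0,255],[0,0,-0.16,0,0,0,255],[0.049,-0.1835,0,0,0,0,255],[0.049,-0.1835,0,0,0,0,255],[0.049,-0.1835,0,0,0,0,255],[0.049,-0.1835,0,0,0,0,255],[0.049,-0.1835,0,0,0,0,255],[0,0,0,0,0,0,255],[0,0,0,0,0,0,255]]
  ]
}}

```text
clock: 15.5
tcp_pos: [0.5758, 0.0444, 0.2303]
orientation: [0.0, 0.001, 1.0, 0.0]
wrist_force: [0.5, 0.6, 0.0]
finger_gap: 0.0336
grip_force: 59.8
```

```bash
python3 - <<'E'
from h import *
np.set_printoptions(precision=4,suppress=True)
S=[]
for i in range(3):
    c=cam('wrist'); s=env.get_state(); S.append(s['tcp_pos']); m=S[-1]
    print(m,'tip',fit(c,[(.004,.126),(.01,.119)],[.575,.045])[:2],'holder',fit(c,[(.05,.018)],[.574,.0455])[:2],'held',fit(c,[(.018,m[2]+.020),(.0115,m[2]+.020)],m[:2]))
save(c,'w5.png'); print(np.mean(S,0))
E
```

```text
[0.576  0.0454 0.2301] tip (array([0.576 , 0.0445]), np.float64(143.3)) holder (array([0.574, 0.044]), np.float64(56.6)) held (array([0.5741, 0.0441]), np.float64(147.4), 52.8)
[0.5761 0.0461 0.23  ] tip (array([0.5758, 0.0444]), np.float64(141.2)) holder (array([0.5742, 0.0441]), np.float64(56.0)) held (array([0.5745, 0.0453]), np.float64(148.6), 53.3)
[0.5762 0.0466 0.2298] tip (array([0.5758, 0.0444]), np.float64(141.6)) holder (array([0.574, 0.044]), np.float64(56.6)) held (array([0.5746, 0.0459]), np.float64(149.9), 53.7)
[0.5761 0.046  0.23  ]
```

View pics/w5.png

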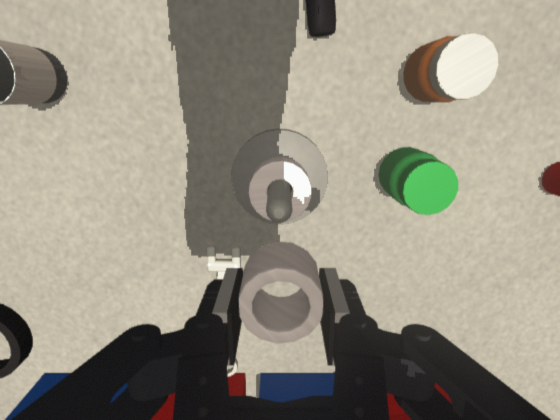

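The view shows the collar held upright at (281,300), with the axle tip at (279,210) rising out of the spacer. I'll apply a small correction and thread it.

{"op": "jog_arm", "data": {
  "increments": [
    [[0.004,-0.002,0.092,0,0,0,255],[0,0,0.092,0,0,0,255],[0,0,0.092,0,0,0,255],[0,0,0.092,0,0,0,255],[0,0,0.016,0,0,0,255],[0,0,0.016,0,0,0,255],[0,0,0.016,0,0,0,255],[0,0,0.016,0,0,0,255],[0,0,0,0,0,0,255]]
  ]
}}

```text
clock: 16.55
tcp_pos: [0.5751, 0.045, 0.122]
orientation: [0.0, 0.0, 1.0, 0.0]
wrist_force: [-0.4, 0.2, -0.5]
finger_gap: 0.0336
grip_force: 59.8
```

{"op": "jog_arm", "data": {
  "increments": [
    [[0,0,0.024,0,0,0,255],[0,0,0.024,0,0,0,255],[0,0,0.024,0,0,0,255],[0,0,0.024,0,0,0,255],[0,0,0.024,0,0,0,255],[0,0,0.024,0,0,0,255],[0,0,0,0,0,0,255]]
  ],
  "force": 100
}}

```text
clock: 17.25
tcp_pos: [0.5747, 0.0449, 0.0848]
orientation: [-0.0, 0.0, 1.0, 0.0]
wrist_force: [0.3, -0.1, -1.2]
finger_gap: 0.0328
grip_force: 99.3
```

{"op": "jog_arm", "data": {
  "increments": [
    [[0,0,0.01,0,0,0,255],[0,0,0.01,0,0,0,255],[0,0,0.01,0,0,0,255],[0,0,0.01,0,0,0,255],[0,0,0.01,0,0,0,255],[0,0,0.01,0,0,0,255],[0,0,0.01,0,0,0,255],[0,0,0.01,0,0,0,255],[0,0,0,0,0,0,255]]
  ]
}}

```text
clock: 18.15
tcp_pos: [0.575, 0.0449, 0.0666]
orientation: [0.0, 0.0, 1.0, 0.0]
wrist_force: [-1.6, -0.4, 3.4]
finger_gap: 0.033
grip_force: 99.9
```

{"op": "jog_arm", "data": {
  "increments": [
    [[0,0,0.008,0,0,0,255],[0,0,0.008,0,0,0,255],[0,0,0.008,0,0,0,255],[0,0,0.008,0,0,0,255],[0,0,0,0,0,0,255]]
  ]
}}

```text
clock: 18.65
tcp_pos: [0.575, 0.0449, 0.0592]
orientation: [0.001, 0.0, 1.0, -0.0]
wrist_force: [-2.1, 0.4, 8.5]
finger_gap: 0.0326
grip_force: 100.4
```

{"op": "jog_arm", "data": {
  "increments": [
    [[0,0,0.006,0,0,0,255],[0,0,0.006,0,0,0,255],[0,0,0,0,0,0,255]]
  ]
}}

```text
clock: 18.95
tcp_pos: [0.5754, 0.045, 0.0591]
orientation: [0.002, -0.0, 1.0, -0.0]
wrist_force: [-9.4, -0.5, 25.9]
finger_gap: 0.0326
grip_force: 102.4
```

{"op": "jog_arm", "data": {
  "increments": [
    [[0,0,0.004,0,0,0,255],[0,0,0,0,0,0,255],[0,0,-0.006,0,0,0,255],[0,0,0,0,0,0,0],[0,0,0,0,0,0,0],[0,0,0,0,0,0,0],[0,0,0,0,0,0,0],[0,0,0,0,0,0,0],[0,0,0,0,0,0,0],[0,0,-0.1,0,0,0,0],[0,0,-0.15,0,0,0,0],[0,0,-0.15,0,0,0,0],[0,0,-0.15,0,0,0,0],[0,0,-0.13,0,0,0,0],[0,0,0,0,0,0,0],[0,0,0,0,0,0,0]]
  ]
}}

```text
clock: 20.55
tcp_pos: [0.5754, 0.0448, 0.226]
orientation: [0.001, 0.0, 1.0, -0.0]
wrist_force: [0.8, 1.1, -0.1]
finger_gap: 0.0852
grip_force: 0.0
```

```bash
python3 - <<'E'
from h import *
np.set_printoptions(precision=4,suppress=True)
c=cam('wrist'); x=[.5755,.0448]
# height fits: collar top expected z=.078, spacer top .050; score vs height (xy free)
for h in np.arange(-.004,.0101,.002): print(round(h,3),'collar',fit(c,[(.018,.078+h)],x,.003,.001),'spacer',fit(c,[(.028,.05+h)],x,.003,.001))
t=cam('scene'); a=cv2.resize(c['pixels'][110:260,200:360],(640,600)); 
b=cv2.resize(t['pixels'][190:290,230:340],None,fx=5,fy=5,interpolation=cv2.INTER_CUBIC)
cv2.imwrite('pics/end.png',np.hstack([cv2.resize(a,(400,375)),cv2.resize(b,(400,375))])[:,:,::-1])
print(env.get_state()['wrist_force'])
E
```

```text
-0.004 collar (array([0.5769, 0.045 ]), np.float64(65.0), 51.5) spacer (array([0.5757, 0.0452]), np.float64(101.5), 62.6)
-0.002 collar (array([0.5765, 0.0446]), np.float64(65.3), 51.7) spacer (array([0.5757, 0.0452]), np.float64(99.1), 58.9)
0.0 collar (array([0.5759, 0.0442]), np.float64(65.4), 54.0) spacer (array([0.5747, 0.0452]), np.float64(98.3), 58.8)
0.002 collar (array([0.5751, 0.044 ]), np.float64(67.5), 55.0) spacer (array([0.5747, 0.0452]), np.float64(94.0), 57.1)
0.004 collar (array([0.5749, 0.0442]), np.float64(68.4), 55.6) spacer (array([0.5743, 0.0452]), np.float64(90.1), 55.7)
0.006 collar (array([0.5745, 0.0448]), np.float64(69.0), 57.5) spacer (array([0.5741, 0.045 ]), np.float64(85.5), 54.1)
0.008 collar (array([0.5741, 0.0448]), np.float64(70.5), 58.0) spacer (array([0.5741, 0.045 ]), np.float64(81.6), 49.7)
0.01 collar (array([0.5739, 0.0446]), np.float64(71.8), 57.8) spacer (array([0.5733, 0.0456]), np.float64(77.5), 48.7)
[ 0.712   1.2065 -0.638 ]
```

View pics/end.png

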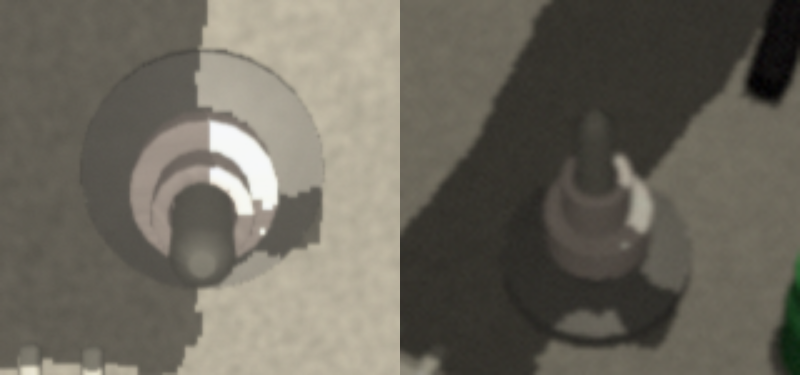

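The crops show the collar seated on the spacer, low on the holder, with the axle free above. The press ended on a hard stop: 26 N and no further travel at the expected home height. I'm handing in.

```bash
python3 -c "
from workcell import ticket; print(ticket.hand_in())"
```

```text
the job is handed in; nothing more can be done
None
```

The spacer and collar are threaded on the axle and the stack was pressed to a hard stop at the expected home height. The gripper is clear and the job is handed in; the hand-in gave no verdict, and I judged the seal's final height from that stop, not from a direct measurement.

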